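# Lock the phone away in its focus box

## Task

The phone is already in its focus box. Swing the sloping blue lid shut, then take the orange-handled T-toggle out of its grey dock, pass its crossbar straight through the slot in the closed lid until the collar sits on the lid, and give it a quarter turn so that it locks the lid down; let go and leave it there. Do not disturb the other things on the desk.

Things in the scene. Friction and masses are not known exactly. Their poses are not given: they have to be found in the camera images.
- focus_box: White box fixed to the table, 160 (x) by 200 (y) mm; front wall (-x, to the robot) 55 mm high, back wall 147 mm; top slopes at 30 degrees; a phone on its floor. Origin: centre of underside, z up, x front to back. Just under the shut lid is a fixed 5 mm steel strap with a slot 13 x 34 mm exactly under the lid's. Lid and strap make 10 mm, so the toggle has 3 mm play; below, over 40 mm is free.
- lid (a joint): Hinge of the blue lid (206 mm wide, 191 mm from hinge to front edge, 5 mm thick) on the top of the back wall, rad: 0 = shut (lid on the 30 degree slope), grows as the front edge rises, to 1.2 (level at 0.52). Starts 0.3 to 0.8 open. It stays where it is left: about 1 to 2 N on the pad moves it; at 0 it meets a firm stop.
- lid_hinge (a point): Point on the hinge axis, at the middle of the box's width; axes as focus_box, the hinge axis is y.
- lid_pad (a point): Middle of the black rubber press pad (20 x 60 mm) on the lid's upper face, close to the front edge, 173 mm from the hinge axis; where to push the lid shut. Moves with the lid; x points up the lid to the hinge, y along the hinge, z out of the upper face.
- lid_slot (a point): Centre of the slot in the lid, on the upper face, with a bright steel surround; 95 mm from the hinge. The slot is 11 mm (x) by 32 mm (y), through the 5 mm lid. Moves with the lid; x points up the lid to the hinge, y along the hinge (the long way of the slot), z out of the upper face: with the lid shut z leans 30 degrees from vertical to the box's front.
- dock: Grey block 62 x 62 x 34 mm with a rubber foot rim 68 mm square, fixed to the table; a slot 13 (x) by 33 (y) mm goes down through its middle, in which the toggle stands. Origin: centre of the underside, z up.
- toggle: T-toggle, 60 g. Origin on its axis at the collar's underside, z along the shank to the handle. Collar 26 mm wide, z 0 to 5 mm. Orange handle 12 (x) by 34 (y) mm, z 5 to 41: grip across its 12 mm. Shank 8 mm thick; steel crossbar 28 mm along y, 8 mm wide, z -13 to -19, narrower nose to -22. Starts upright in the dock, collar on its top; y is along the dock's slot. It is the same after a half turn.
- mouse: White cordless mouse, 108 x 61 x 40 mm, on the table; leave alone.
- ink_bottle: Dark blue ink bottle, 49 mm across, 58 mm high; leave alone.
- tape_roll: Roll of tape, 96 mm across, 25 mm high, lying flat; leave alone.
- stamp: Rubber stamp with wooden handle, 25 x 44 x 65 mm; leave alone.

How it is judged:
By the outcome, as a careful person would: the job done as asked, in the order asked, and still so for the second after the job is handed in, with the robot touching nothing.
It also fails if it takes over 61 s, if anything falls off the work surface, if the arm or the gripper's body presses on something with over 40 N, if the wrist force passes 120 N, or if a joint passes its speed limit or range.

## Robot

A 6-joint arm with a two-finger parallel gripper is mounted at the origin on a cart in front of the work surface, level with it; the furniture and walls round the work are solid. World frame = base frame: x ahead of the robot, y to its left, z up, the work surface at z = 0. Lengths are in mm, angles in rad, forces in N, time in s.
With the tool pointing down it reaches from about 275 to 825 mm from the base axis. Payload 4.9 kg.
Tool frame: the origin (TCP) lies at the very end of the fingers, on their centre line; the grasp point (between the pads) lies 19 mm behind it; z points along the fingers, y is the line along which they close (so a half turn about z gives the same grasp; the last joint's range is limited). The gripper opens to 85 mm and grips with 20 to 120 N. Pads are 22 mm wide; open, the fingers measure 114 mm over their backs; the gripper's body (76 mm by 85 mm) begins 54 mm behind the grasp point. The pads swing forward as they close: fully open they stand 13 mm farther back than shut.
Start: joints at [0.991, 0.326, -0.193, 1.052, 0, 1.437], TCP at [237.146, 496.266, 231.281] pointing down, gripper open.
Joint ranges: [-2.65, 2.65], [-0.97, 1.79], [-1.3, 1.35], [-1.93, 2.1], [-1.47, 1.37], [-3.14, 3.14]. Speed limits (rad/s): [2.57, 2.57, 3.14, 3.14, 3.14, 3.14].

## Interface

Orientations are given as [roll, pitch, yaw] about the fixed x, y, z axes, in that order (R = Rz(yaw) Ry(pitch) Rx(roll)).
In Python, from bench import bot, solve_ik, imaging gives the robot as it stands. Calls block until the motion is done:
- bot.move_ptp(position, orientation): joint-space move of the TCP to a pose.
- bot.movel(position, rot=None, max_speed=150, threshold=None): straight line of the TCP; rot=None keeps the orientation; max_speed is the mean speed in mm/s. With threshold (N) it stops when the force on the tool has changed by that much, and returns True; else False.
- bot.move_j(angles): joint-space move.
- bot.grip(opening, effort=None): opening from 0.0 (shut) to 1.0 (fully open); effort is the grip in N (None keeps the last); returns when the fingers have stopped.
- bot.dwell(seconds).
- solve_ik(position, orientation): joint angles nearest the present ones, or None.
- bot.get_state(): the state.
- imaging.capture(name): name is "scene" or "top"; returns the picture (420x560x3 uint8, blue, green, red); there is no depth.
- imaging.camera_model(name): a dict with "K" (3x3 intrinsics, pixels), "k1" (the pictures are not rectified: a ray, as slopes to the right and down, at radius r is drawn at 1 + k1 r^2 times it, then the intrinsics apply), "position" and "rotation" of the camera in the world. Camera axes: x right, y up, looking along -z (the intrinsics and any distortion apply to the point x, -y, -z); pixel columns grow to the right and rows downward; lengths in mm; the calibration is good to about 2 mm. A picture is of the moment at which its call begins. camera_model takes no time and is no camera call.
A pose or a line that the arm cannot do raises bot.IKError and nothing moves.
- bot.sign_off(): hands the job in; it is judged then, once.
The state is a dict: "t": time; "qpos": joint angles; "joint_velocities": joint speeds; "effort": joint torques, N m; "tcp_pos": TCP position; "orientation": TCP orientation; "contact_force": force on the tool from outside, world axes, zero at the start; "wrist_torque": the same for the moment, N m; "opening": opening from 0.0 (shut) to 1.0 (fully open); "gripper_force": force on a finger pad.
Only numpy, scipy, OpenCV 4.12 (cv2) and the standard library are available. Lean on these libraries where they do the work, as an engineer would, in place of code of your own. Each camera call takes 0.05 s, during which the arm holds its last target. There are 200 camera calls.

## Working session

There is one attempt and no reset: what is moved stays moved. The work goes in short steps, each a Python script; the robot and the scene stay as the last script left them, time stands still between calls to the robot, and variables do not carry over. Pictures are saved under pics/ and viewed, at most 10 in all, crops included, and the job is handed in when it is done.

```bash
ls; mkdir -p pics; python3 - <<'E'
from bench import bot, imaging
import cv2
for n in("scene","top"):
    cv2.imwrite(f"pics/{n}0.png",imaging.capture(n)); print(imaging.camera_model(n))
print(bot.get_state())
E
```

```text
pics
{'K': array([[397.37854788,   0.        , 275.02705556],
       [  0.        , 397.37854788, 208.76852552],
       [  0.        ,   0.        ,   1.        ]]), 'k1': 0.011360032694245624, 'position': array([-68.31059248, 500.99485479, 700.88279982]), 'rotation': array([ 0.94115231, -0.02231138, -2.24033831])}
{'K': array([[449.49696907,   0.        , 277.07939616],
       [  0.        , 449.49696907, 209.06625824],
       [  0.        ,   0.        ,   1.        ]]), 'k1': -0.10524148727615927, 'position': array([ 486.11804538,  -45.09007501, 1275.12699051]), 'rotation': array([ 0.08115375,  0.02715374, -1.54400325])}
{'t': 0.1, 'qpos': array([ 9.90786060e-01,  3.26905826e-01, -1.93495307e-01,  1.05199451e+00,
       -3.89122277e-06,  1.43659225e+00]), 'joint_velocities': array([ 4.73143119e-05, -1.58672256e-03,  1.01029032e-03, -3.35392626e-04,
        4.38012654e-04, -7.93899128e-04]), 'effort': array([-7.37067512e-04, -4.44237936e+01,  2.63039267e+01,  7.81068258e-03,
       -2.13009507e-04, -3.36020982e-06]), 'tcp_pos': array([236.85296239, 495.80295071, 230.55616252]), 'orientation': array([-3.14000720e+00, -2.10134979e-04,  2.69578630e+00]), 'contact_force': array([-0.52847932, -0.94233055,  0.14085865]), 'wrist_torque': array([0.00546585, 0.01777782, 0.02457423]), 'gripper_force': 0.0, 'opening': 1.0033812537437268}
```

View pics/scene0.png

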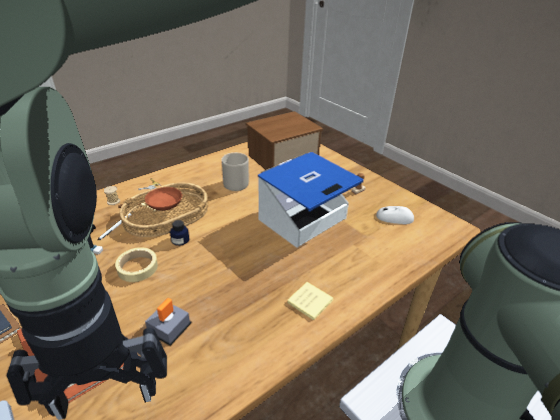

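View pics/top0.png

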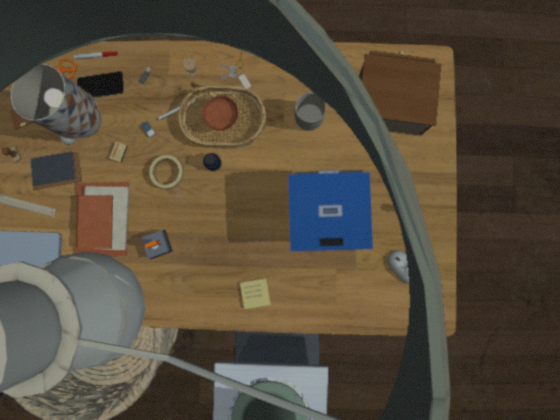

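The pictures show the lid's slot at about (311,177) scene / (330,211) top. The pad is at (330,241) top. The dock and orange handle are at (167,318) scene / (155,244) top.

```bash
cat > h.py <<'E'
import numpy as np, cv2
from scipy.spatial.transform import Rotation as Rot
from bench import bot, solve_ik, imaging
def ray(n,px):
    m=imaging.camera_model(n); K=m["K"]
    d=((px[0]-K[0,2])/K[0,0],(px[1]-K[1,2])/K[1,1]); d=np.array(d); u=d.copy()
    for _ in range(20): u=d/(1+m["k1"]*(u@u))
    v=Rot.from_euler('xyz',m["rotation"]).apply([u[0],-u[1],-1]); return m["position"],v/np.linalg.norm(v)
def tri(ps,pt):
    (a,u),(b,v)=ray("scene",ps),ray("top",pt)
    s,t=np.linalg.lstsq(np.c_[u,-v],b-a,rcond=None)[0]
    return (a+s*u+b+t*v)/2,np.linalg.norm(a+s*u-b-t*v)
def plane(n,px,z):
    a,u=ray(n,px); return a+u*(z-a[2])/u[2]
def big(mask):
    c,_=cv2.findContours(mask.astype(np.uint8),cv2.RETR_EXTERNAL,cv2.CHAIN_APPROX_NONE)
    return max(c,key=cv2.contourArea)
def quad(c):
    h=cv2.convexHull(c)
    for e in np.arange(.01,.15,.005):
        q=cv2.approxPolyDP(h,e*cv2.arcLength(h,True),True)
        if len(q)<=4: return q[:,0]
def cen(c):
    m=cv2.moments(c); return np.array([m['m10']/m['m00'],m['m01']/m['m00']])
E
cat > m.py <<'E'
from h import *
I={n:cv2.imread(f"pics/{n}0.png") for n in("scene","top")}
out=[]
for n in I:
    hsv=cv2.cvtColor(I[n],cv2.COLOR_BGR2HSV); H,S,V=cv2.split(hsv)
    blue=(H>100)&(H<125)&(S>150)&(V>60)
    c=big(blue); print(n,"lid",quad(c).tolist())
    f=np.zeros_like(H); cv2.drawContours(f,[cv2.convexHull(c)],-1,1,-1); f=cv2.erode(f,np.ones((3,3)))
    k,lab,st,ce=cv2.connectedComponentsWithStats(((f>0)&~blue).astype(np.uint8))
    for i in range(1,k):
        if st[i,4]>15: print("  in lid",st[i].tolist(),ce[i].round(1), I[n][lab==i].mean(0).round())
    x,y=(167,320) if n=="scene" else (155,244)
    w=np.zeros_like(H);w[y-35:y+35,x-35:x+35]=1
    o=(w>0)&(H<16)&(S>190)&(V>110); c=big(o); print("  orange",cv2.contourArea(c),cen(c).round(1),quad(c).tolist(),cv2.minAreaRect(c))
    out.append(cv2.resize(I[n][y-30:y+30,x-30:x+30],(395,395),interpolation=cv2.INTER_NEAREST))
cv2.imwrite("pics/dock0.png",np.hstack(out))
E
python3 m.py
```

```text
scene lid [[362, 180], [308, 210], [259, 175], [313, 153]]
  in lid [299, 171, 22, 12, 142] [309.4 176.4] [209. 173. 154.]
  in lid [322, 184, 20, 11, 95] [331.5 188.9] [48. 42. 36.]
  orange 131.0 [165.3 310.8] [[171, 301], [172, 310], [160, 319], [158, 309]] ((165.00001525878906, 309.5000305175781), (10.606602668762207, 20.506099700927734), 45.0)
top lid [[367, 173], [371, 247], [292, 249], [289, 176]]
  in lid [318, 204, 25, 14, 325] [329.9 210.4] [130. 107.  93.]
  in lid [320, 238, 23, 8, 164] [331.1 241.6] [41. 35. 29.]
  orange 4.0 [154.8 242.8] [[157, 242], [155, 244], [149, 244], [152, 242]] ((153.0, 243.0), (2.0, 8.0), 90.0)
```

View pics/dock0.png

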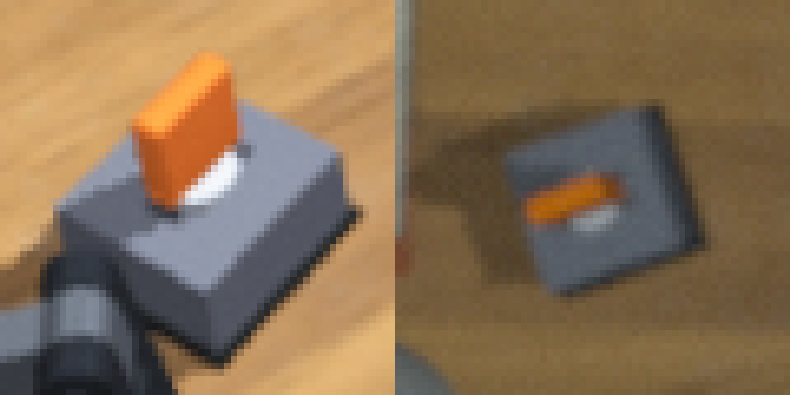

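The dock crop shows the handle standing upright, with its long axis about 17° off the image rows. The dock's top-face corners can be read off in both views.

```bash
cat > m2.py <<'E'
from h import *
P=lambda *a:[print(n,p.round(1),round(e,1)) for n,(p,e) in a]
L=dict(fr=((362,180),(371,247.5)),fl=((308,210),(292,249)),bl=((259.5,175),(289,176)),br=((313,153.5),(369,172.5)),slot=((310,176.8),(330.2,210.5)),pad=((331.7,189.1),(331.1,241.6)))
R={k:tri(*v) for k,v in L.items()}
P(*R.items())
# fit hinge + lid angle: plane of the 6 points, known distances
from scipy.optimize import least_squares
loc=dict(fr=(191,-103),fl=(191,103),bl=(0,103),br=(0,-103),slot=(95,0),pad=(173,0))
def f(v):
    x,y,z,yaw,q=v; a=np.pi/6-q
    return np.concatenate([np.array([x,y,z])+Rot.from_euler('z',yaw).apply([-d*np.cos(a),w,-d*np.sin(a)])-R[k][0] for k,(d,w) in loc.items()])
s=least_squares(f,[700,-150,150,0,.5],loss='soft_l1',f_scale=3); print("hinge,yaw,q",s.x.round(3)); print(f(s.x).reshape(-1,3).round(1))
S=lambda x,y:(137-.5+x/6.583,290-.5+y/6.583); T=lambda x,y:(125-.5+(x-395)/6.583,214-.5+y/6.583)
D=[tri(S(60,212),T(507,157)),tri(S(250,102),T(640,110)),tri(S(342,155),T(688,248)),tri(S(205,290),T(555,296))]
for p,e in D: print("dock",p.round(1),round(e,1))
top=[tri(S(148,130),T(527,213)),tri(S(214,57),T(612,182))]
for p,e in top: print("handle top",p.round(1),round(e,1))
for n,F,c in(("scene",S,[(60,212),(250,102),(342,155),(205,290)]),("top",T,[(507,157),(640,110),(688,248),(555,296)])):
    q=np.array([plane(n,F(*a),34)[:2] for a in c]); print(n,q.round(1).tolist(),q.mean(0).round(1),np.degrees(np.arctan2(*(q[1]-q[0])[::-1])).round(1),np.degrees(np.arctan2(*(q[2]-q[3])[::-1])).round(1))
for n,F,c in(("scene",S,[(135,125),(160,135),(230,62),(198,53)]),("top",T,[(527,213),(612,182)])):
    q=np.array([plane(n,F(*a),75)[:2] for a in c]); print(n,q.round(1).tolist(),q.mean(0).round(1))
E
python3 m2.py
```

```text
fr [ 486.6 -249.8  144.5] 0.4
fl [478.7 -51.1 136.9] 2.8
bl [661.5 -39.8 149.8] 0.3
br [ 675.1 -244.2  144. ] 3.3
slot [ 577.  -145.2  147.7] 1.0
pad [ 499.1 -148.8  148.2] 1.1
hinge,yaw,q [ 6.71560e+02 -1.41497e+02  1.48116e+02  4.50000e-02  5.04000e-01]
[[-1.1 -3.3 -0.1]
 [-2.6  3.8  7.5]
 [ 5.4  1.2 -1.7]
 [ 1.2 -0.2  4.1]
 [-0.4 -0.6 -1.5]
 [-0.4 -0.5 -3.5]]
dock [497.3 372.3  27.4] 0.3
dock [514.4 309.7  19.6] 16.9
dock [461.7 292.   29.1] 2.8
dock [439.7 349.1  30.8] 4.0
handle top [473.8 347.8  70.7] 0.8
handle top [489.2 316.1  66.8] 4.9
scene [[491.9, 373.7], [495.8, 307.7], [458.9, 294.6], [438.7, 351.3]] [471.3 331.8] -86.6 -70.4
top [[497.1, 370.0], [518.8, 312.8], [461.0, 289.5], [438.8, 346.3]] [478.9 329.6] -69.2 -68.7
scene [[473.9, 350.8], [465.9, 346.5], [479.0, 317.3], [488.2, 323.4]] [476.7 334.5]
top [[474.0, 346.7], [487.8, 311.4]] [480.9 329.1]
```

```bash
cat >> h.py <<'E'
HX,YAW=np.array([671.5,-141.5,148.0]),.045
def lidR(q=0,s=1,yaw=None):
    "tool rotation pressing into the lid at opening q, tool y along s*hinge y"
    a=np.pi/6-q; B=Rot.from_euler('z',YAW if yaw is None else yaw)
    z=B.apply([np.sin(a),0,-np.cos(a)]); y=s*B.apply([0,1,0])
    return Rot.from_matrix(np.c_[np.cross(y,z),y,z])
def lidP(d,q=0,h=0,w=0):
    a=np.pi/6-q
    return HX+Rot.from_euler('z',YAW).apply([-d*np.cos(a)-h*np.sin(a),w,-d*np.sin(a)+h*np.cos(a)])
eu=lambda R:R.as_euler('xyz')
E
cat > a.py <<'E'
from h import *
for s in(1,-1):
    print(s,[solve_ik(lidP(173,q),eu(lidR(q,s))) for q in(.75,0)])
    for k in(0,1):  # insertion pose: tool y along lid x, then hinge y
        r=lidR(0,s)*Rot.from_euler('z',k*np.pi/2); j=solve_ik(lidP(95,0,60),eu(r)); print(k,None if j is None else j.round(2))
E
python3 a.py
```

```text
1 [array([-0.37545888,  0.48171185, -0.09918457,  1.19716729, -0.09175355,
       -0.4109093 ]), array([-0.58111467,  0.31738242, -0.95413344, -0.13830398,  0.2973635 ,
       -0.55952848])]
0 [-0.53  0.18 -0.78  0.16  0.28 -0.51]
1 [-0.53  0.18 -0.78  0.16  0.28  1.06]
-1 [array([-0.37545888,  0.48171185, -0.09918457,  1.19716729, -0.09175355,
        2.73068335]), array([-0.58111467,  0.31738242, -0.95413344, -0.13830398,  0.2973635 ,
        2.58206418])]
0 [-0.53  0.18 -0.78  0.16  0.28  2.63]
1 [-0.53  0.18 -0.78  0.16  0.28 -2.08]
```

```bash
cat > b.py <<'E'
from h import *
bot.grip(0.0)
bot.move_ptp(lidP(173,.75,25),eu(lidR(.75)))
F=[]
for q in(.75,.6,.5,.4,.3,.2,.1,.03):
    hit=bot.movel(lidP(173,q,2),eu(lidR(q)),max_speed=60,threshold=15)
    s=bot.get_state(); F.append((q,hit,s["contact_force"].round(1).tolist()))
    if hit: break
print(*F,sep="\n")
if not hit:
    print(bot.movel(lidP(173,-.05,0),eu(lidR(0)),max_speed=25,threshold=8))
s=bot.get_state(); print(s["tcp_pos"],s["contact_force"],s["t"], lidP(173,0,2))
E
python3 b.py
```

```text
(0.75, False, [-0.4, -0.8, -0.7])
(0.6, False, [0.6, 0.3, 0.5])
(0.5, False, [0.5, -0.1, 0.1])
(0.4, False, [0.3, -0.5, 0.4])
(0.3, False, [-0.2, -1.4, -0.0])
(0.2, False, [-0.4, 0.4, -0.7])
(0.1, False, [0.3, -1.1, -0.6])
(0.03, False, [0.0, 1.4, -0.2])
True
[ 521.32583479 -148.92618897   65.90809688] [-7.21322475 -0.26029128 11.96472028] 7.3583 [ 520.83028705 -148.28471739   63.23205081]
```

```bash
cat > c.py <<'E'
from h import *
bot.movel(lidP(173,0,70),max_speed=200)
T=np.array([478,331.]); yw=np.radians(21)
for k in(0,1):
    y=np.array([np.cos(yw),np.sin(yw),0])*(-1)**k; z=np.array([0,0,-1.]); r=Rot.from_matrix(np.c_[np.cross(y,z),y,z])
    j=solve_ik([*T,150],eu(r)); print(k,j.round(2))
    if k==0 or abs(j[5])<abs(best[1][5]): best=(r,j)
bot.move_j(best[1]); bot.grip(.6)
I={}
for n in("scene","top"): I[n]=imaging.capture(n); cv2.imwrite(f"pics/{n}1.png",I[n])
a=I["scene"][130:270,210:410]; b=I["top"][160:270,270:390]
c=I["scene"][230:370,100:300]
f=lambda i:cv2.resize(i,(400,280),interpolation=cv2.INTER_CUBIC)
cv2.imwrite("pics/v1.png",np.vstack([np.hstack([f(a),cv2.resize(b,(400,367))[:280]]),np.hstack([f(c),f(I["top"][200:284,95:215])])]))
print(bot.get_state()["t"])
E
python3 c.py
```

```text
0 [ 0.48  0.45 -0.23  0.9   0.    1.68]
1 [ 0.48  0.45 -0.23  0.9   0.   -1.46]
10.2417
```

View pics/v1.png

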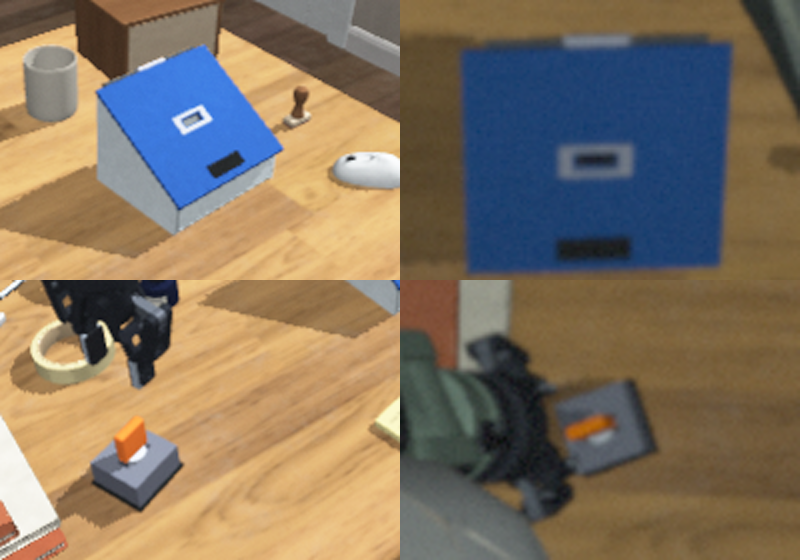

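The lid is shut on its slope and the slot and pad are both clear in the two views. The gripper stands above the dock, so I'll grasp now and refine the slot position from these pictures.

```bash
cat > d.py <<'E'
from h import *
from scipy.optimize import least_squares
C={}
for n in("scene","top"):
    I=cv2.imread(f"pics/{n}1.png"); I=cv2.resize(I,None,fx=4,fy=4,interpolation=cv2.INTER_CUBIC); px=lambda p:(np.array(p,float)+.5)/4-.5
    H,S,V=cv2.split(cv2.cvtColor(I,cv2.COLOR_BGR2HSV))
    blue=((H>100)&(H<125)&(S>150)&(V>60)); c=big(blue); print(n,"lid",[px(p).round(1).tolist() for p in quad(c)])
    f=np.zeros_like(H); cv2.drawContours(f,[cv2.convexHull(c)],-1,1,-1); f=cv2.erode(f,np.ones((13,13)))
    nb=cv2.morphologyEx(((f>0)&~blue).astype(np.uint8),cv2.MORPH_OPEN,np.ones((5,5)))
    cs=sorted(cv2.findContours(nb,cv2.RETR_EXTERNAL,cv2.CHAIN_APPROX_NONE)[0],key=cv2.contourArea)[-2:]
    cs.sort(key=lambda c:cen(c)[1]); C[n]=[px(cen(c)) for c in cs]; print([p.round(2) for p in C[n]],[cv2.contourArea(c)/16 for c in cs])
    g=np.zeros_like(H); cv2.drawContours(g,[cs[0]],-1,1,-1); g=cv2.erode(g,np.ones((9,9)))
    v=V[g>0]; t,_=cv2.threshold(v,0,1,cv2.THRESH_OTSU); c2=big((g>0)&(V<t)); print("  inner slot",px(cen(c2)).round(2),cv2.contourArea(c2)/16)
R=[tri(C["scene"][i],C["top"][i]) for i in(0,1)]
for p,e in R: print(p.round(1),round(e,1))
print("model slot,pad",lidP(95).round(1),lidP(173).round(1))
E
python3 d.py
cat > e.py <<'E'
from h import *
bot.movel([477.5,331.5,80],max_speed=150)
print(bot.movel([477.5,331.5,43.5],max_speed=50,threshold=8), bot.get_state()["tcp_pos"])
a=bot.get_state(); bot.grip(0.0,40); b=bot.get_state(); print(b["opening"],b["gripper_force"],a["contact_force"],b["contact_force"],b["tcp_pos"])
E
python3 e.py
```

```text
scene lid [[311.6, 152.6], [350.4, 203.9], [298.9, 234.1], [258.4, 175.4]]
[array([305.64, 189.39]), array([322.4 , 211.84])] [187.25, 108.46875]
  inner slot [305.8  188.96] 39.21875
top lid [[367.9, 173.6], [364.4, 237.9], [291.1, 240.1], [289.4, 175.6]]
[array([328.13, 207.88]), array([327.69, 234.23])] [264.5, 121.09375]
  inner slot [328.43 207.45] 39.4375
[ 587.6 -143.5  102.7] 1.6
[ 519.8 -146.9   64.7] 1.5
model slot,pad [ 589.3 -145.2  100.5] [ 521.8 -148.2   61.5]
False [477.64635584 331.56114606  43.60125441]
0.13658548029848666 41.38310372829437 [-0.43976548 -0.38059854 -0.22624082] [0.41013351 0.65832922 2.36747329] [477.79195249 331.64606924  43.89124448]
```

Gripped (opening 0.137, about 12 mm). Next I'll lift the toggle, carry it over the slot and look.

```bash
cat >> h.py <<'E'
HX=HX+np.array([588.0,-144.3,102.0])-lidP(95)   # shift so that the slot is where it was measured
RI=lidR(0)*Rot.from_euler('z',np.pi/2)           # tool y along the lid's x
E
cat > f.py <<'E'
from h import *
print(bot.movel([477.7,331.6,190],max_speed=150,threshold=25), bot.get_state()["opening"])
bot.move_ptp(lidP(95,0,75),eu(RI))
bot.movel(lidP(95,0,46),max_speed=60)
s=bot.get_state(); print(s["t"],s["opening"],s["tcp_pos"],lidP(95,0,46),s["contact_force"])
I={n:imaging.capture(n) for n in("scene","top")}
for n in I: cv2.imwrite(f"pics/{n}2.png",I[n])
cv2.imwrite("pics/v2.png",np.hstack([cv2.resize(I["scene"][130:250,250:350],(400,480),interpolation=cv2.INTER_CUBIC),cv2.resize(I["top"][160:280,280:380],(400,480),interpolation=cv2.INTER_CUBIC)]))
E
python3 f.py
```

```text
False 0.13606043459515832
16.0833 0.132187773348749 [ 564.90896708 -145.10694891  141.35171687] [ 565.02328357 -145.33465072  141.83716857] [ 0.17466439  0.26163502 -0.61811065]
```

View pics/v2.png

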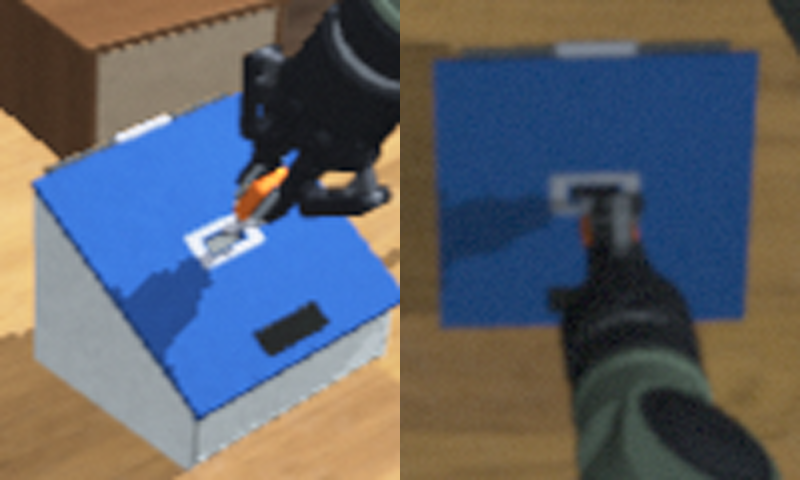

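The picture shows the toggle held centrally, with its nose about over the slot's surround: (305,190) scene, (328,208) top. I'll go down with a force threshold and a small search.

```bash
cat > g.py <<'E'
from h import *
bot.grip(0.0,80)
def h_of(p): 
    n=-RI.as_matrix()[:,2]; return (p-lidP(95))@n
O=[(0,0),(2,0),(-2,0),(0,2.5),(0,-2.5),(2,2.5),(-2,2.5),(2,-2.5),(-2,-2.5),(4,0),(-4,0),(0,5),(0,-5)]
ok=False
for u,w in O:
    bot.movel(lidP(95-u,0,36,w),max_speed=60)
    hit=bot.movel(lidP(95-u,0,19,w),max_speed=25,threshold=6)
    s=bot.get_state(); f=RI.inv().apply(s["contact_force"])
    print(u,w,hit,h_of(s["tcp_pos"]).round(1),f.round(1),round(s["t"],1))
    if not hit or h_of(s["tcp_pos"])<21: ok=True;break
    if s["t"]>38: break
E
python3 g.py
```

```text
0 0 True 30.7 [ 1.2  0.2 -8.2] 17.1
2 0 True 30.6 [ 0.7 -1.1 -9.1] 17.7
-2 0 True 30.9 [  1.5   0.3 -11.7] 18.4
0 2.5 False 19.0 [0.1 0.  0.6] 19.4
```

```bash
cat > i.py <<'E'
from h import *
n=-RI.as_matrix()[:,2]; h_of=lambda p:((p-lidP(95))@n).round(2)
hit=bot.movel(lidP(95,0,4,2.5),max_speed=20,threshold=10)
s=bot.get_state(); print(hit,h_of(s["tcp_pos"]),RI.inv().apply(s["contact_force"]).round(1),s["wrist_torque"].round(2),s["opening"],round(s["t"],1))
I={n:imaging.capture(n) for n in("scene","top")}
cv2.imwrite("pics/v3.png",np.hstack([cv2.resize(I["scene"][130:250,250:350],(400,480),interpolation=cv2.INTER_CUBIC),cv2.resize(I["top"][160:280,280:380],(400,480),interpolation=cv2.INTER_CUBIC)]))
E
python3 i.py
```

```text
True 12.21 [ 0.2 -0.2 -8.4] [0.06 0.4  0.05] 0.1239549815603179 19.9
```

View pics/v3.png

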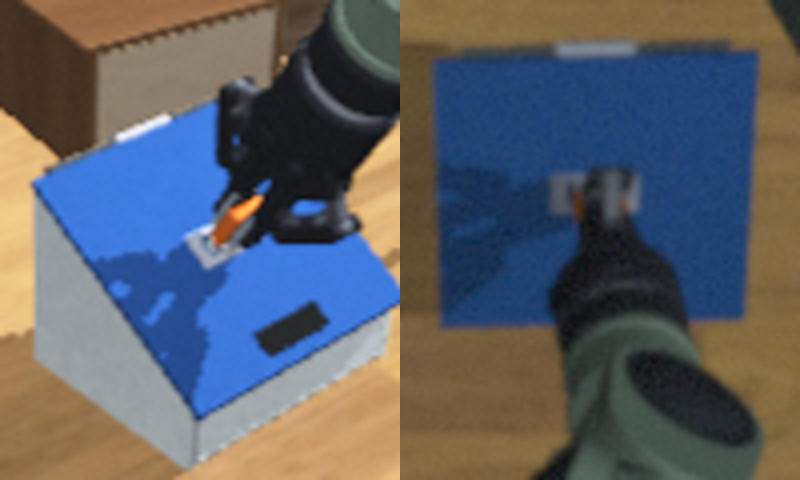

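The handle stands at the surround with its collar down on the lid. The stop at h = 12.2 mm, 18.5 mm below the first contact, matches the crossbar shoulder touching first and the collar now sitting. I'll turn in steps and watch the forces.

```bash
cat > j.py <<'E'
from h import *
n=-RI.as_matrix()[:,2]
p0=lidP(95,0,12.6,2.5)
for a in(75,60,45,30,15,0):
    r=lidR(0)*Rot.from_euler('z',np.radians(a))
    hit=bot.movel(p0,eu(r),max_speed=20,threshold=20)
    s=bot.get_state(); A=Rot.from_euler('xyz',s["orientation"])
    print(a,hit,np.degrees((lidR(0).inv()*A).as_rotvec()).round(1),((s["tcp_pos"]-lidP(95))@n).round(1),lidR(0).inv().apply(s["contact_force"]).round(1),A.inv().apply(s["wrist_torque"]).round(2),round(s["opening"],3),round(s["t"],1))
    if hit: break
I={n:imaging.capture(n) for n in("scene","top")}
cv2.imwrite("pics/v4.png",np.hstack([cv2.resize(I["scene"][130:250,250:350],(400,480),interpolation=cv2.INTER_CUBIC),cv2.resize(I["top"][160:280,280:380],(400,480),interpolation=cv2.INTER_CUBIC)]))
E
python3 j.py
```

```text
75 False [ 0.   0.  75.1] 12.4 [ 0.5 -0.2  0.1] [0.54 0.18 0.02] 0.124 20.4
60 False [ 0.   0.  60.2] 12.5 [ 0.8 -0.1 -0.4] [0.5  0.26 0.04] 0.127 20.8
45 False [-0.   0.  45.2] 12.6 [ 0.4  0.1 -0. ] [0.44 0.33 0.02] 0.124 21.2
30 False [ 0.  -0.  30.2] 12.6 [ 0.   0.2 -0.4] [ 0.28  0.46 -0.05] 0.128 21.7
15 False [ 0.  -0.  15.2] 12.6 [-0.2  0.2 -0. ] [ 0.15  0.48 -0.01] 0.128 22.1
0 False [-0.   0.   0.2] 12.6 [ 0.6 -0.1  1.3] [ 0.02  0.48 -0.01] 0.126 22.5
```

View pics/v4.png

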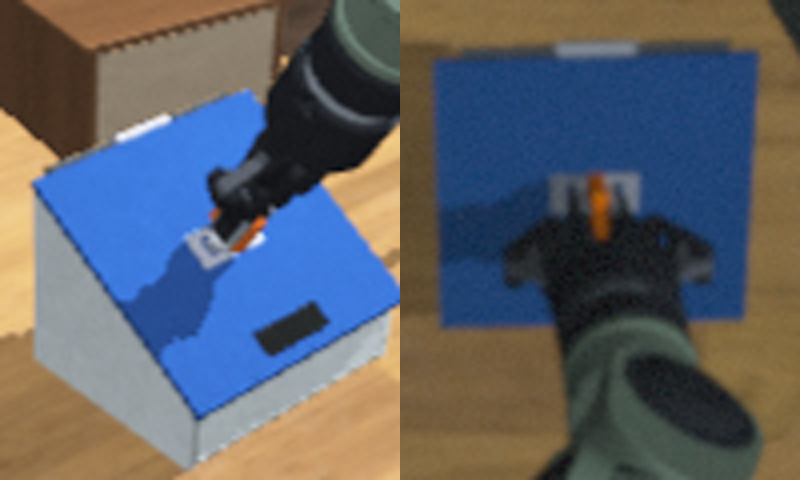

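The turn went freely, and the handle now lies across the slot. A gentle pull will confirm the lock; then I'll reseat, release and retreat.

```bash
cat > k.py <<'E'
from h import *
n=-RI.as_matrix()[:,2]; st=lambda m,hit:print(m,hit,((bot.get_state()["tcp_pos"]-lidP(95))@n).round(2),lidR(0).inv().apply(bot.get_state()["contact_force"]).round(1))
hit=bot.movel(lidP(95,0,20,2.5),max_speed=15,threshold=6); st("pull",hit)
if hit:
    hit=bot.movel(lidP(95,0,8,2.5),max_speed=15,threshold=6); st("seat",hit)
    bot.grip(.45); st("open",None)
    bot.movel(lidP(95,0,110,2.5),max_speed=120)
    bot.move_ptp([400,200,300],[np.pi,0,0])
    I={n:imaging.capture(n) for n in("scene","top")}
    cv2.imwrite("pics/v5.png",np.hstack([cv2.resize(I["scene"][130:250,250:350],(400,480),interpolation=cv2.INTER_CUBIC),cv2.resize(I["top"][160:280,280:380],(400,480),interpolation=cv2.INTER_CUBIC)]))
print(bot.get_state()["t"])
E
python3 k.py
```

```text
pull True 15.3 [ 0.  -0.7  0.1]
seat True 12.23 [ 0.1  0.2 -6.1]
open None 11.66 [-0.1  0.2  0. ]
26.6583
```

View pics/v5.png

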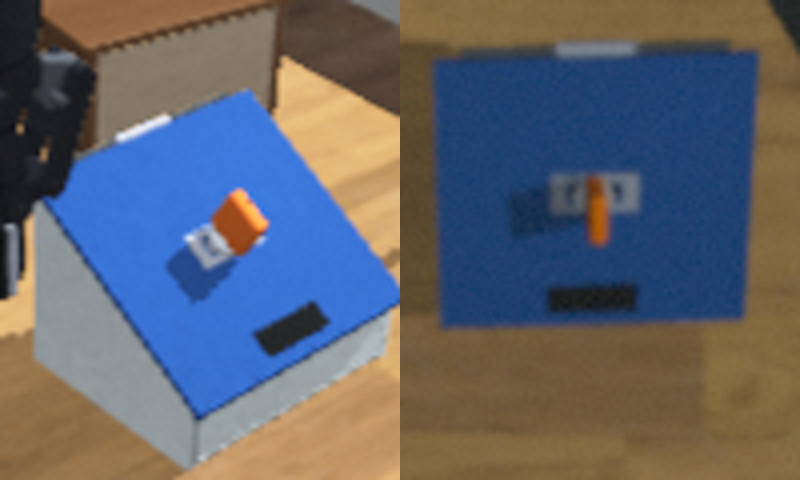

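The pull stopped after 3.1 mm, which matches the stated 3 mm play, so the bar is under the strap. The picture shows the lid shut and the toggle seated across the slot, with the gripper clear.

```bash
python3 -c "
from bench import bot
print(bot.sign_off())"
```

```text
the job is handed in; nothing more can be done
None
```

The lid is shut and locked: the toggle is through the slot with its collar seated and a quarter turn given. It has been let go, and the job was handed in after about 27 s of the 61 s allowed.

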